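Fit the forming roll and set the gap of a roll bender

TASK

On the small green roll bender, first slip the roll whose bore fits the pin snugly (not the tight one, not the sloppy one) over the upright pin, down flat on the bed, and let it go. Then wind the handwheel by its handle clockwise, seen from above, until it comes to its stop, and from the stop back it off anticlockwise by exactly two full turns. Finish while still gripping the handle there, without letting go; leave the other two rolls and the tools lying about as they are.

Things in the scene. Friction and masses are not known exactly. Their poses are not given: they have to be found in the camera images.
- bender: roll bender, fixed to the bench at a varying place and yaw: green base plate 140 (x) by 330 (y) mm, 14 mm thick. Origin on the bench under it, z up; in its frame the pin stands at (0, -90) mm, the wheel axis at (0, +100) mm. Round the pin a flat steel bed 100 (x) by 150 (y) mm, y from -150 to 0, top 22 mm above the bench; free room at both x sides of the pin
- shoe: steel pressing shoe, 48 mm wide, top 53 mm above the bench, sliding on the bed along the bender's y between gearbox and pin; the wheel drives it 4 mm a turn. Origin: foot of its face towards the pin. At the wheel's stop the face is 28 mm from the pin's centre, so it never touches a 42 mm roll on the pin
- pin_foot (a point): centre of the foot of the upright round steel pin, on the bed's top face, 22 mm above the bench. The pin is 18 mm in diameter, 42 mm high, its top 8 mm tapering to 8 mm diameter. Axes as the bender's
- roll_narrow: hardened steel roll, a plain upright hollow cylinder: outside diameter 42 mm, height 34 mm, bore 14 mm right through. Origin: centre of its underside, z up along the bore. Stands loose on the cork mat; 320 g
- roll_mid: hardened steel roll, a plain upright hollow cylinder: outside diameter 42 mm, height 34 mm, bore 21 mm right through. Origin: centre of its underside, z up along the bore. Stands loose on the cork mat; 270 g
- roll_wide: hardened steel roll, a plain upright hollow cylinder: outside diameter 42 mm, height 34 mm, bore 29 mm right through. Origin: centre of its underside, z up along the bore. Stands loose on the cork mat; 190 g
- mat: cork mat 290 x 100 mm, 4 mm thick, fixed; the three rolls stand in a row along its x, 88 mm apart, in any order. Origin: centre of its underside
- wheel_axis (a point): centre of the handwheel, on its upright turning axis, 89 mm above the bench (rim mid-height). Steel rim: 60 mm to the middle of its 14 mm thick bar. Axes as the bender's; does not turn. Under it a green gearbox 84 (x) by 94 (y) mm, top 70 mm above the bench
- wheel (a joint): handwheel angle in rad: 0 at the closed (clockwise) stop, growing anticlockwise from above; one turn is 6.283, and it can open to 26. The handle lies in direction (bender yaw + this angle) from the wheel axis. Starts between 3 and 7.5. Stays where it is left; turning it takes about 0.18 N m (3 N at the handle). The stop is rigid
- handle: upright round wooden handle on the wheel rim, 24 mm in diameter, 46 mm high, 60 mm from the wheel axis. Origin: centre of its underside, 101 mm above the bench (its top is at 147 mm). It spins freely about its own upright axis, so a gripper holding it need not turn while winding
- pliers: round-nose pliers, about 180 mm long, lying flat; leave alone
- beaker: glass beaker, 68 mm diameter, 75 mm high; leave alone
- hammer: hammer, 240 mm long, lying flat; leave alone
- blanks: aluminium disc 48 mm diameter, 12 mm thick; leave alone
Not all that is in view belongs to the job. What is shaped like the roll_mid but orange or yellow is not meant.

How it is judged:
On the way, in this order (a step that is already met when the one before it is completed fails the run):
1. the roll with the fitting bore is flat on the bed over the pin and let go (horizontal distance between roll_mid and pin_foot below 0.004 m and z of roll_mid in the frame of pin_foot below 0.003 m and angle between roll_mid's own z axis and vertical below 0.1 rad and contact force between roll_mid and the fingers below 0.5 N), for 0.2 s.
2. the wheel is wound clockwise to its stop (value of joint wheel below 0.1 rad), for 0.1 s.
At the end, for the whole second after the job is handed in: the fitting roll stands on the bed over the pin (within 4 mm of the pin's centre, within 3 mm of the bed, upright within 0.1 rad, untouched); the wheel is at rest two turns (12.57 rad) open from its stop, within 0.22 rad (about 12 degrees); the fingers still grip the handle with more than 8 N (all of step 1 and value of joint wheel between 12.346 and 12.786 rad and velocity of joint wheel between -0.1 and 0.1 rad/s and contact force between the fingers and handle above 8 N); the arm keeps its last pose, push and grip.
It fails at once if another roll or a bystander is shifted by more than 30 mm (distance of any of roll_narrow, roll_wide, pliers, beaker, hammer, blanks from where it was at the start of the episode above 0.03 m).
It also fails if it takes over 72 s, if anything falls off the work surface, if the arm or the gripper's body presses on something with over 40 N, if the wrist force passes 120 N, or if a joint passes its speed limit or range.

ROBOT

A 6-joint arm with a two-finger parallel gripper is mounted at the origin on the work surface. World frame = base frame: x ahead of the robot, y to its left, z up, the work surface at z = 0. Lengths are in m, angles in rad, forces in N, time in s.
With the tool pointing down it reaches from about 0.375 to 0.9 m from the base axis. Payload 3.1 kg.
Tool frame: the origin (TCP) lies at the centre of the arm's flange, where the gripper is bolted on; the fingertips stand robot.tip_extent ahead of it and the grasp point (between the pads) lies 164 mm ahead of it (robot.tip_extent is the distance from the TCP to the fingertips, in m); z points along the fingers, y is the line along which they close (so a half turn about z gives the same grasp; the last joint's range is limited). The gripper opens to 87 mm and grips with 3 to 60 N. Pads are 19 mm wide; open, the fingers measure 117 mm over their backs; the gripper's body (75 mm by 190 mm) begins 51 mm behind the grasp point.
Start: joints at [-1.46, 0.527, 1.433, -0, 1.181, -0.178], TCP at [0.178, -0.599, 0.405] pointing down, gripper open.
Joint ranges: [-3.08, 3.08], [-0.75, 2.2], [0.22, 2.44], [-1.43, 4.57], [0, 2.65], [-2.85, 2.85]. Speed limits (rad/s): [2.79, 2.79, 3.14, 3.14, 3.14, 3.14].

INTERFACE

Orientations are given as a unit quaternion [x, y, z, w].
In Python, from rig import get_obs, camera, hand_in, cut_out, robot gives the robot as it stands.
- The arm moves only by the tool step_arm, never from a script. Its argument "rows" is a list of rows, each a list of 6 numbers: the shift along the world's x, y, z in m, then the turn, a rotation vector about the world's x, y, z in degrees. A call has 1 to 12 rows; each row shifts and turns the commanded pose from where the row before left it; what a row does not reach is not made up. A row lasts 1/8 s, in which the tool goes at most 62.5 mm and 10.7 degrees, less where a joint would pass 70% of its speed; a pose out of reach is approached as far as the arm can. A call is refused whole if a number of a shift passes 0.0625 or a number of a turn 10.7, either way. A call with a gripper value outside its range is refused whole. "jaw" is the finger opening in m, from 0 to 0.087, set as the call begins (left out, the last holds). The fingers move at their own pace and stop on an object; "squeeze" is the grip in N (left out, the last holds). Time passes only in rows, so rows that do not move let the fingers close. It gives the time, the measured TCP pose, the force, the opening and the grip force at its end, in the units of the state.
- get_obs(): the state, without advancing time (a new reading comes with each control period).
- camera(name): name is "side" or "top"; returns a dict with "pixels" (400x640x3 uint8, blue, green, red), "depth" (400x640 float32, m along the optical axis (not along the pixel's ray), 0 where there is no reading), "fov_y" (degrees; the focal length in pixels is half the picture's height over the tangent of half this angle, whatever the lens; pixels are square), "cx", "cy" (the principal point, pixels), "extrinsics" (4x4, takes a point from camera to world coordinates). Camera axes: x right, y up, looking along -z (the intrinsics and any distortion apply to the point x, -y, -z); pixel columns grow to the right and rows downward; lengths in m; the calibration is good to about 2 mm. A picture is of the moment at which its call begins.
- hand_in(): hands the job in; it is judged then, once.
Trained networks look in the newest picture that a camera, given by its name, has taken for a name from the list of things; names that differ only in an ending like _2 or _b are one class to them, and where a whole thing is asked for, a point or a joint stands for the part that bears it (a point fixed in the world has none). Each returns a list of dicts, best first, with "confidence" (0 to 1); they miss things now and then, are a little off and sometimes report something else, mostly with a low value. They report only what shows in the picture. A call takes as long as a camera call. They do not tell look-alikes from the thing itself.
- cut_out(label, camera): "region" (400x640 bool, what is visible of it) and "extent" ([centre column, centre row, width, height] in pixels, round what is visible of it).
The state is a dict: "time": time; "q": joint angles; "joint_velocities": joint speeds; "joint_torque": joint torques, N m; "position": TCP position; "tool_rot": TCP orientation; "ft_force": force on the tool from outside, world axes, zero at the start; "moment": the same for the moment, N m; "grip_width": finger opening in m; "grip_force": force on a finger pad.
Only numpy, scipy, OpenCV 4.12 (cv2) and the standard library are available. Lean on these libraries where they do the work, as an engineer would, in place of code of your own. Each camera call takes 0.05 s, during which the arm holds its last target. There are 200 camera calls.

## Working session

There is one attempt and no reset: what is moved stays moved. The work goes in short steps, Python scripts to look and compute and a tool call to move; the robot and the scene stay as the last step left them, time stands still between calls to the robot, and variables do not carry over. Pictures are saved under pics/ and viewed, at most 10 in all, crops included, and the job is handed in when it is done.

Besides the shell and the picture viewer there is one more tool, called after "Request:" as a command line: name --pt "numbers of a row" for each row, then --argument value for the rest. step_arm: Moves the arm, as the interface text tells. Its arguments: {"type":"object","properties":{"rows":{"type":"array"},"jaw":{"type":"number"},"squeeze":{"type":"number"}},"required":["rows"]}

```bash
ls; mkdir -p pics; cat > h.py <<'E'
import numpy as np, cv2
from rig import get_obs, camera, hand_in, cut_out, robot
def world(c):
    f=200/np.tan(np.radians(c["fov_y"])/2)
    v,u=np.mgrid[0:400,0:640]; d=c["depth"]
    P=np.stack([(u-c["cx"])/f*d,-(v-c["cy"])/f*d,-d,np.ones_like(d)],-1)
    W=(P@np.array(c["extrinsics"]).T)[...,:3]; W[d==0]=np.nan
    return W
E
python3 - <<'E'
from h import *
ims=[]
for n in("top","side"):
    c=camera(n); print(n,{k:v for k,v in c.items() if k not in("pixels","depth")})
    cv2.imwrite(f"pics/{n}0.png",c["pixels"]); np.savez(f"{n}0.npz",W=world(c),p=c["pixels"])
    W=world(c)
    for l in["bender","pin_foot","roll_narrow","roll_mid","roll_wide","mat","handle","wheel","shoe","pliers","beaker","hammer","blanks"]:
        try:
            for r in cut_out(l,n)[:4]:
                m=r["region"]; w=W[m]; print(n,l,round(r["confidence"],2),np.round(r["extent"]),np.round(np.nanmedian(w,0),3),np.round(np.nanmax(w[:,2]),3))
        except Exception as e: print(l,e)
print(robot, getattr(robot,'tip_extent',None)); print(get_obs())
E
```

```text
pics
top {'fov_y': 42.60301626454771, 'cx': 314.70715878015426, 'cy': 190.74002233112464, 'extrinsics': array([[-2.92567949e-02,  9.83437115e-01, -1.78872805e-01,
         2.83878675e-01],
       [-9.99555866e-01, -2.97985652e-02, -3.42221347e-04,
         1.49099598e-02],
       [-5.66670613e-03,  1.78783349e-01,  9.83872147e-01,
         1.74711031e+00],
       [ 0.00000000e+00,  0.00000000e+00,  0.00000000e+00,
         1.00000000e+00]])}
top bender 0.76 [297. 219.  94.  44.] [0.507 0.086 0.024] 0.158
top pin_foot 0.73 [298. 216. 101.  44.] [0.507 0.085 0.024] 0.158
top roll_narrow 0.51 [415. 197.  14.  14.] [ 0.569 -0.332  0.036] 0.049
top roll_mid 0.62 [453. 258.  12.  11.] [ 0.355 -0.433  0.033] 0.045
top roll_mid 0.58 [451. 231.  20.  12.] [ 0.452 -0.44   0.031] 0.045
top roll_mid 0.51 [422. 249.  12.  14.] [ 0.392 -0.339  0.036] 0.047
top roll_mid 0.48 [390. 254.  13.  13.] [ 0.386 -0.219  0.033] 0.042
top roll_wide 0.68 [416. 220.  13.  18.] [ 0.486 -0.322  0.034] 0.045
top mat 0.77 [418. 223.  34.  82.] [ 0.478 -0.323  0.004] 0.042
top handle 0.56 [266. 231.  12.  10.] [0.4
[... 2468 characters left out ...]

{'time': 1.4, 'q': array([-1.46052715e+00,  5.27485184e-01,  1.43270853e+00,  2.89202028e-05,
        1.18140906e+00, -1.78489037e-01]), 'joint_velocities': array([0.00026539, 0.00144511, 0.00068082, 0.00044383, 0.00011725,
       0.00076444]), 'joint_torque': array([ 1.44115106e-04, -4.40010953e+01, -1.76978785e+01,  6.33366918e-02,
        5.04799664e-02, -2.17262692e-05]), 'position': array([ 0.1780113 , -0.59908537,  0.40475479]), 'tool_rot': array([ 9.89596219e-01,  1.43872592e-01,  1.35423834e-05, -4.60040148e-06]), 'ft_force': array([ 0.23467172, -0.02756307, -0.07816429]), 'moment': array([-0.03470317,  0.0084337 , -0.02316173]), 'grip_force': 0.0, 'grip_width': 0.08697807229119853}
```

```bash
python3 - <<'E'
import cv2,numpy as np
a=cv2.imread("pics/top0.png"); b=cv2.imread("pics/side0.png")
cv2.imwrite("pics/top1.png",cv2.resize(a[100:300,190:490],None,fx=2.66,fy=2.66,interpolation=3))
cv2.imwrite("pics/side1.png",cv2.resize(b[270:400,230:400],None,fx=4.5,fy=4.5,interpolation=3))
E
```

```text
(no output)
```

View pics/top1.png

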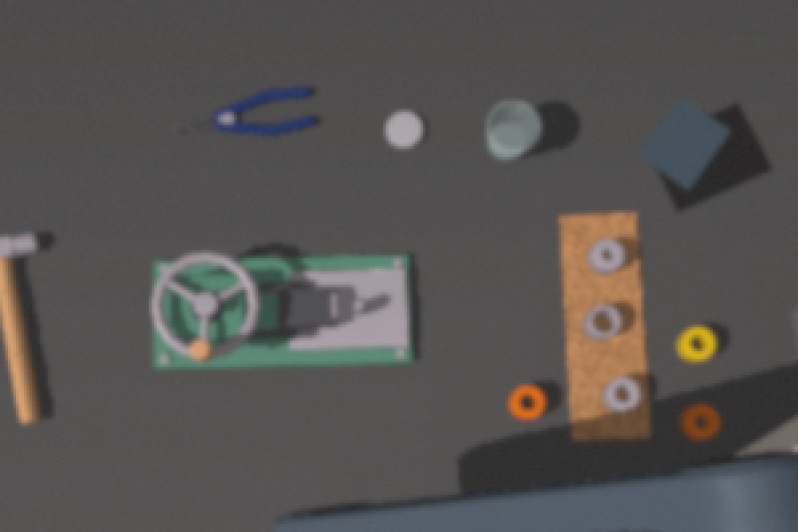

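View pics/side1.png

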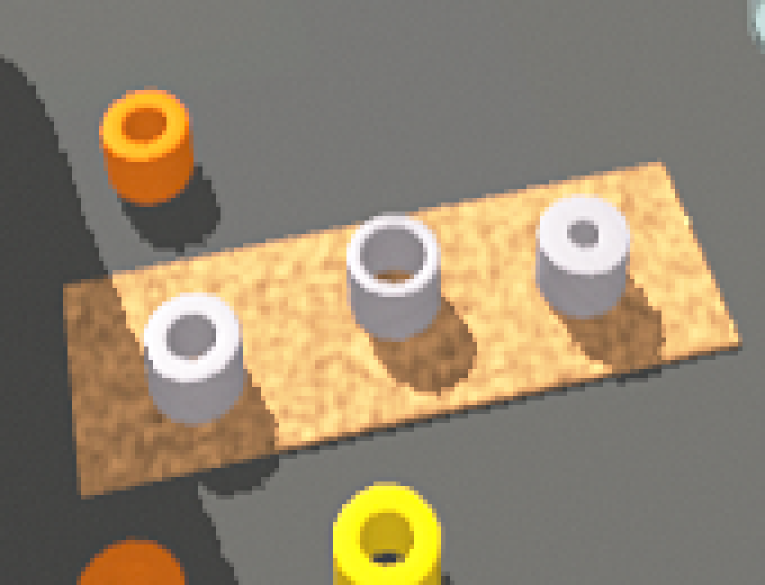

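```bash
cat > m.py <<'E'
from h import *
from scipy.optimize import least_squares
def circ(P,r=None):
    c0=P.mean(0)
    f=lambda s:np.hypot(P[:,0]-s[0],P[:,1]-s[1])-(r or s[2])
    s=least_squares(f,[*c0,0.03],loss="soft_l1",f_scale=0.002).x
    return np.round(s,4)
def rect(W,m):
    P=W[m][:,:2]*1000; (c,s,a)=cv2.minAreaRect(P.astype(np.float32)); return np.round(c,1),np.round(s,1),round(a,2)
E
python3 - <<'E'
from m import *
for n in("top","side"):
    d=np.load(n+"0.npz"); W=d["W"]; p=d["p"].astype(int); X,Y,Z=W[...,0],W[...,1],W[...,2]
    near=lambda x,y,r:np.hypot(X-x,Y-y)<r
    print(n)
    # rolls
    for x,y in[(.392,-.345),(.484,-.33),(.57,-.34)]:
        m=near(x,y,.035)&(Z>.033); t=W[m]; print(" roll top n",m.sum(),"mean",t.mean(0).round(4),"mid-extents",((t.max(0)+t.min(0))/2).round(4),np.ptp(t,axis=0).round(3),circ(t[:,:2]))
    m=near(.45,.17,.03)&(Z>.12); t=W[m]; print(" handle",m.sum(),t.mean(0).round(4),np.median(t[t[:,2]>.14],0).round(4) if (t[:,2]>.14).any() else 0, "z",t[:,2].max())
    m=near(.51,.17,.09)&(Z>.088)&(Z<.105)&~near(.51,.175,.035)&~near(.45,.173,.02); print(" rim",m.sum(),circ(W[m][:,:2]),np.median(Z[m]))
    g=(p[...,1]>p[...,2]*1.3)&(p[...,1]>p[...,0]*1.1)&(abs(Z-.014)<.006)&near(.51,.07,.25); print(" plate",g.sum(),rect(W,g))
    bed=(abs(Z-.022)<.004)&~g&near(.51,.0,.12)&(abs(p[...,1]-p[...,2])<25); print(" bed",bed.sum(),rect(W,bed))
    m=near(.51,-.015,.04)&(Z>.032); t=W[m]; print(" pin pts",m.sum()); print(np.round(t[np.argsort(-t[:,2])][:14],4).tolist())
    vu=np.argwhere(m); print(vu.mean(0))
E
```

```text
top
 roll top n 85 mean [ 0.3926 -0.3394  0.0387] mid-extents [ 0.3923 -0.3394  0.0399] [0.037 0.038 0.014] [ 0.3925 -0.3395  0.0161]
 roll top n 61 mean [ 0.4847 -0.3209  0.0381] mid-extents [ 0.485  -0.3207  0.0393] [0.041 0.04  0.012] [ 0.4838 -0.3213  0.0179]
 roll top n 92 mean [ 0.5686 -0.3311  0.039 ] mid-extents [ 0.5682 -0.3312  0.0413] [0.037 0.038 0.016] [ 0.5685 -0.331   0.015 ]
 handle 54 [0.452  0.1758 0.1445] [0.4522 0.1777 0.1462] z 0.15788485669946217
 rim 430 [0.5119 0.1733 0.0588] 0.0948046712001337
 plate 793 (array([512.4,  82.6]), array([326.6, 140.3]), 89.73)
 bed 707 (array([517.6,  17.3]), array([193.5, 123.1]), 86.24)
 pin pts 64
[[0.5099, -0.0128, 0.0703], [0.5138, -0.0163, 0.0653], [0.5106, -0.0162, 0.0648], [0.504, -0.016, 0.064], [0.5142, -0.0131, 0.0631], [0.5141, -0.0197, 0.063], [0.5108, -0.0196, 0.0624], [0.5079, -0.0129, 0.0609], [0.5188, 0.0166, 0.0607], [0.5044, -0.0194, 0.0602], [0.5079, -0.0162, 0.0596], [0.518, -0.0166, 0.0593], [0.5149, -0.0098, 0.0589], [0.5116, -0.0097, 0.0586]]
[215.234375 318.953125]
side
 roll top n 289 mean [ 0.3926 -0.3
[... 337 characters left out ...]
5683 -0.3348  0.0154]
 handle 94 [0.4514 0.1694 0.137 ] [0.4511 0.1716 0.1455] z 0.14825060002949053
 rim 380 [0.5111 0.1681 0.0589] 0.09362246470006153
 plate 1181 (array([512. ,  78.6]), array([328.5, 140.2]), 89.8)
 bed 1094 (array([519.9,  12.7]), array([189.7, 123.8]), 83.71)
 pin pts 183
[[0.5141, -0.0183, 0.0654], [0.5109, -0.0213, 0.0651], [0.5092, -0.0167, 0.0651], [0.5135, -0.0214, 0.0647], [0.5119, -0.0161, 0.0641], [0.5087, -0.0188, 0.0635], [0.5164, -0.0198, 0.0628], [0.5107, -0.0216, 0.062], [0.5133, -0.0216, 0.0615], [0.5084, -0.0202, 0.0614], [0.5102, -0.0242, 0.0609], [0.5128, -0.0241, 0.0602], [0.5153, -0.0246, 0.0602], [0.5061, -0.0182, 0.0602]]
[219.67213115 298.47540984]
```

Candidates (side picture): roll at (273,351) with medium bore, (317,332) wide bore, (361,326) narrow bore, coloured decoys (263,302), (316,391), (261,393). The close crop shows, and the fitted ring radii (16.2/17.8/15) confirm, that the one at (273,351), world (0.393,-0.341), is the fitting roll.

Request:
step_arm --pt "0.0306 0.0369 -0.019 0 0 0" --pt "0.0306 0.0369 -0.019 0 0 0" --pt "0.0306 0.0369 -0.019 0 0 0" --pt "0.0306 0.0369 -0.019 0 0 0" --pt "0.0306 0.0369 -0.019 0 0 0" --pt "0.0306 0.0369 -0.019 0 0 0" --pt "0.031 0.0367 -0.019 0 0 0" --pt "0 0 0 0 0 0" --pt "0 0 0 0 0 0" --jaw 0.075

```text
time: 2.52
position: [0.3929, -0.3415, 0.272]
tool_rot: [0.99, 0.144, 0.0, 0.001]
ft_force: [-0.7, 0.3, -0.5]
grip_width: 0.075
grip_force: 0.0
```

Request:
step_arm --pt "0 0 -0.03 0 0 0" --pt "0 0 -0.03 0 0 0" --pt "0 0 -0.02 0 0 0" --pt "0 0 0 0 0 0" --pt "0 0 0 0 0 0"

```text
time: 3.15
position: [0.3925, -0.3422, 0.1926]
tool_rot: [0.99, 0.143, 0.0, 0.001]
ft_force: [-1.0, 0.7, 0.3]
grip_width: 0.0747
grip_force: 0.0
```

Request:
step_arm --pt "0 0 0 0 0 0" --pt "0 0 0 0 0 0" --pt "0 0 0 0 0 0" --pt "0 0 0 0 0 0" --pt "0 0 0 0 0 0" --pt "0 0 0 0 0 0" --jaw 0.02 --squeeze 30

```text
time: 3.9
position: [0.3927, -0.3409, 0.1919]
tool_rot: [0.99, 0.144, 0.0, -0.0]
ft_force: [0.5, 0.4, 2.3]
grip_width: 0.0416
grip_force: 30.0
```

Request:
step_arm --pt "0 0 0.03 0 0 0" --pt "0 0 0.05 0 0 0" --pt "0.0148 0.0403 0 0 0 9.19" --pt "0.0148 0.0403 0 0 0 9.19" --pt "0.0148 0.0403 0 0 0 9.19" --pt "0.0148 0.0403 0 0 0 9.19" --pt "0.0148 0.0403 0 0 0 9.19" --pt "0.0148 0.0403 0 0 0 9.19" --pt "0.0148 0.0403 0 0 0 9.19" --pt "0.0147 0.0404 0 0 0 9.19" --pt "0 0 0 0 0 0" --pt "0 0 0 0 0 0"

```text
time: 5.4
position: [0.5106, -0.0185, 0.2713]
tool_rot: [0.707, 0.707, -0.0, -0.0]
ft_force: [0.6, -0.1, -3.1]
grip_width: 0.042
grip_force: 30.0
```

```bash
python3 - <<'E'
from m import *
o=get_obs(); print(o["position"],o["tool_rot"],o["grip_width"],o["ft_force"],o["q"])
c=camera("side"); W=world(c); X,Y,Z=np.moveaxis(W,-1,0)
cv2.imwrite("pics/s2.png",cv2.resize(c["pixels"][120:270,200:400],None,fx=4,fy=4,interpolation=3))
m=(np.hypot(X-.511,Y+.02)<.04)&(Z<.125)&(Z>.07); t=W[m]
print(m.sum(),t.min(0),t.max(0))
for r in cut_out("roll_mid","side")[:3]:
    w=W[r["region"]]; print(r["confidence"],r["extent"],np.nanmedian(w,0))
E
```

```text
[ 0.51059234 -0.01849835  0.27129418] [ 7.06738631e-01  7.07474470e-01 -4.52479037e-04 -4.19866133e-04] 0.041986242134075195 [ 0.601345   -0.05855995 -3.07950412] [-2.55123608e-01  5.86691437e-01  1.83258017e+00 -5.38631925e-04
  7.23503046e-01 -2.55760331e-01]
392 [ 0.47882798 -0.04238569  0.0827451 ] [0.54457521 0.0010829  0.12463395]
0.97 [316.4, 389.3, 27.9, 21.4] [ 0.45510372 -0.43582111  0.03263621]
0.8 [262.4, 302.9, 18.9, 27.1] [ 0.38542676 -0.23325848  0.02799799]
0.79 [299.6, 209.2, 17.1, 21.7] [ 0.50936968 -0.03276368  0.10881154]
```

View pics/s2.png

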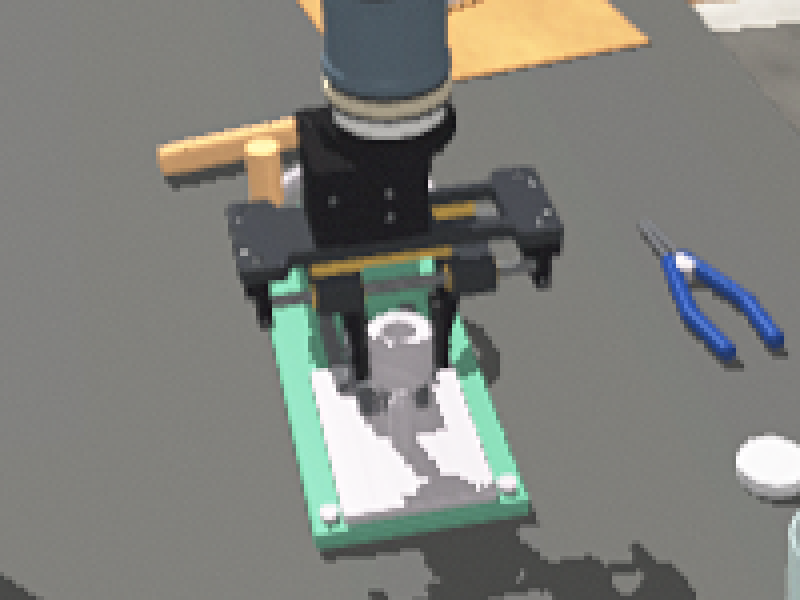

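The roll (at about (400,340) in the crop) hangs upright between the pads over the pin. Compare roll and pin centres in the same camera by cylinder fits.

```bash
cat >> m.py <<'E'
def front(P,r,side=-1):
    f=lambda s:np.hypot(P[:,0]-s[0],P[:,1]-s[1])-r
    return least_squares(f,[np.median(P[:,0]),P[:,1].mean()+r*.7],loss="soft_l1",f_scale=0.001).x.round(4)
E
python3 - <<'E'
from m import *
c=camera("side"); W=world(c); X,Y,Z=np.moveaxis(W,-1,0)
for r in cut_out("roll_mid","side")[:5]:
    w=W[r["region"]]; w=w[~np.isnan(w[:,0])]
    if abs(np.median(w[:,1])+.03)<.03:
        print("top z",np.percentile(w[:,2],[2,98]))
        for a,b in((.09,.112),(.088,.114)):
            t=w[(w[:,2]>a)&(w[:,2]<b)&(abs(w[:,0]-.511)<.018)&(w[:,1]<-.022)]; print("roll",len(t),front(t,.021))
        t=w[w[:,2]>.1145]; print("top",t.mean(0),circ(t[:,:2]))
W=np.load("side0.npz")["W"]; X,Y,Z=np.moveaxis(W,-1,0)
for a,b in((.028,.054),(.032,.054)):
    t=W[(abs(X-.511)<.013)&(Y<-.01)&(Y>-.045)&(Z>a)&(Z<b)]; print("pin",len(t),front(t,.009),t.min(0),t.max(0))
# sanity: same fit on roll on mat
t=W[(np.hypot(X-.3926,Y+.3425)<.03)&(Z>.01)&(Z<.033)&(Y<-.348)];print("matroll",len(t),front(t,.021))
E
```

```text
top z [0.08456511 0.11840955]
roll 95 [ 0.511  -0.0202]
roll 115 [ 0.5109 -0.0201]
top [ 0.51064098 -0.02316942  0.11674743] [ 0.5108 -0.0229  0.0162]
pin 54 [ 0.5113 -0.0162] [ 0.50239666 -0.02751525  0.02802086] [ 0.51850924 -0.01689619  0.05335869]
pin 46 [ 0.5113 -0.0161] [ 0.50239666 -0.02751525  0.03225046] [ 0.51850924 -0.01722887  0.05335869]
matroll 133 [ 0.3927 -0.3404]
```

Request:
step_arm --pt "0.0005 0.0035 0 0 0 0" --pt "0 0 -0.01 0 0 0" --pt "0 0 -0.006 0 0 0" --pt "0 0 -0.005 0 0 0" --pt "0 0 -0.005 0 0 0" --pt "0 0 -0.004 0 0 0" --pt "0 0 0 0 0 0"

```text
time: 6.48
position: [0.5114, -0.015, 0.2414]
tool_rot: [0.707, 0.708, -0.0, -0.0]
ft_force: [-0.3, -0.2, -2.0]
grip_width: 0.0418
grip_force: 30.0
```

Request:
step_arm --pt "0 0 -0.008 0 0 0" --pt "0 0 -0.008 0 0 0" --pt "0 0 -0.008 0 0 0" --pt "0 0 -0.004 0 0 0" --pt "0 0 0 0 0 0" --pt "0 0 0 0 0 0"

```text
time: 7.22
position: [0.5115, -0.015, 0.2138]
tool_rot: [0.707, 0.708, 0.0, 0.0]
ft_force: [0.5, -0.5, -2.5]
grip_width: 0.0423
grip_force: 30.0
```

Request:
step_arm --pt "0 0 -0.002 0 0 0" --pt "0 0 -0.002 0 0 0" --pt "0 0 0 0 0 0" --pt "0 0 0 0 0 0"

```text
time: 7.72
position: [0.5115, -0.015, 0.2099]
tool_rot: [0.707, 0.708, 0.0, 0.0]
ft_force: [0.6, 0.2, 0.1]
grip_width: 0.0419
grip_force: 30.0
```

Request:
step_arm --pt "0 0 0 0 0 0" --pt "0 0 0 0 0 0" --pt "0 0 0 0 0 0" --pt "0 0 0 0 0 0" --jaw 0.07

```text
time: 8.22
position: [0.5114, -0.015, 0.2097]
tool_rot: [0.707, 0.708, 0.0, -0.0]
ft_force: [0.0, 0.5, 0.3]
grip_width: 0.0677
grip_force: 0.0
```

Request:
step_arm --pt "0 0 0.02 0 0 0" --pt "0 0 0.04 0 0 0" --pt "0 0 0.06 0 0 0" --pt "0 0 0.03 0 0 0" --pt "0 0 0 0 0 0"

```text
time: 8.85
position: [0.512, -0.0151, 0.3623]
tool_rot: [0.707, 0.708, 0.002, 0.003]
ft_force: [-0.3, 0.1, -0.0]
grip_width: 0.0698
grip_force: 0.0
```

```bash
python3 - <<'E'
from m import *
c=camera("side"); W=world(c); X,Y,Z=np.moveaxis(W,-1,0)
cv2.imwrite("pics/s3.png",cv2.resize(c["pixels"][120:270,200:400],None,fx=4,fy=4,interpolation=3))
m=(np.hypot(X-.511,Y+.018)<.03); t=W[m&(Z>.052)&(Z<.0605)&(np.hypot(X-.511,Y+.018)>.011)]
print("roll top",len(t),t.mean(0),circ(t[:,:2]))
t=W[m&(Z>.0615)&(Z<.075)]; print("pin",len(t),t.mean(0))
m=(np.hypot(X-.451,Y-.17)<.03)&(Z>.141)&(Z<.155); print("handle",m.sum(),W[m].mean(0))
c=camera("top"); W=world(c); X,Y,Z=np.moveaxis(W,-1,0)
m=(np.hypot(X-.451,Y-.175)<.03)&(Z>.138)&(Z<.165); print("handle",m.sum(),W[m].mean(0))
print(get_obs()["q"])
E
```

```text
roll top 100 [ 0.51160051 -0.01896865  0.05522958] [ 0.5117 -0.0179  0.0172]
pin 9 [ 0.51181274 -0.01772938  0.06277778]
handle 14 [0.45495239 0.17515898 0.14650523]
handle 47 [0.45301433 0.17670886 0.14652301]
[-2.47990245e-01  4.40139474e-01  1.76292708e+00 -3.12878702e-05
  9.39265334e-01 -2.49145935e-01]
```

View pics/s3.png

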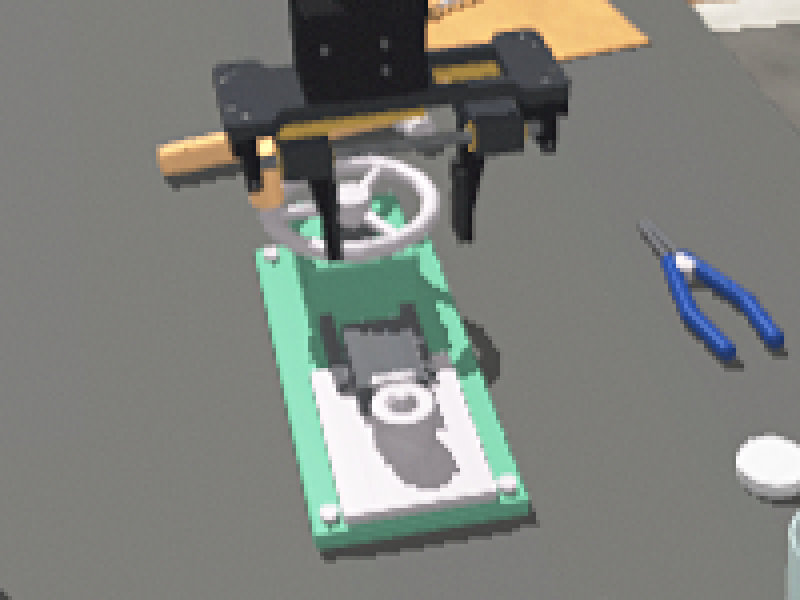

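Roll is flat on the bed round the pin (crop (402,402)), top at 0.055 as it must be. Now the handle at about (0.452, 0.177).

Request:
step_arm --pt "-0.012 0.0384 0 0 0 0" --pt "-0.012 0.0384 0 0 0 0" --pt "-0.012 0.0384 0 0 0 0" --pt "-0.012 0.0384 0 0 0 0" --pt "-0.0122 0.0383 0 0 0 0" --pt "0 0 0 0 0 0" --pt "0 0 -0.03 0 0 0" --pt "0 0 -0.03 0 0 0" --pt "0 0 -0.01 0 0 0" --pt "0 0 0 0 0 0" --jaw 0.052

```text
time: 10.2
position: [0.4513, 0.1763, 0.2888]
tool_rot: [0.707, 0.707, -0.001, -0.001]
ft_force: [-0.1, 1.3, 1.0]
grip_width: 0.052
grip_force: 0.0
```

Request:
step_arm --pt "0 0 0 0 0 0" --pt "0 0 0 0 0 0" --pt "0 0 0 0 0 0" --pt "0 0 0 0 0 0" --pt "0 0 0 0 0 0" --jaw 0.01 --squeeze 30

```text
time: 10.82
position: [0.4516, 0.177, 0.2903]
tool_rot: [0.707, 0.708, 0.001, 0.001]
ft_force: [0.1, -0.7, 3.1]
grip_width: 0.0232
grip_force: 30.0
```

```bash
cat > arc.py <<'E'
import numpy as np,sys,json
def arc(t0,t1,n,r=.06):
    t=np.radians(np.linspace(t0,t1,n+1)); p=np.round(np.c_[np.cos(t),np.sin(t)]*r,4)
    print(json.dumps([[round(a,4),round(b,4),0,0,0,0] for a,b in np.diff(p,axis=0)]))
E
python3 -c "
from arc import *
arc(178,10,12)"
```

```text
[[0.0023, 0.0144, 0, 0, 0, 0], [0.0057, 0.0135, 0, 0, 0, 0], [0.0088, 0.0117, 0, 0, 0, 0], [0.0114, 0.0092, 0, 0, 0, 0], [0.0133, 0.0062, 0, 0, 0, 0], [0.0143, 0.0028, 0, 0, 0, 0], [0.0146, -0.0008, 0, 0, 0, 0], [0.014, -0.0043, 0, 0, 0, 0], [0.0125, -0.0075, 0, 0, 0, 0], [0.0104, -0.0104, 0, 0, 0, 0], [0.0075, -0.0125, 0, 0, 0, 0], [0.0043, -0.014, 0, 0, 0, 0]]
```

Request:
step_arm --pt "0.0023 0.0144 0 0 0 0" --pt "0.0057 0.0135 0 0 0 0" --pt "0.0088 0.0117 0 0 0 0" --pt "0.0114 0.0092 0 0 0 0" --pt "0.0133 0.0062 0 0 0 0" --pt "0.0143 0.0028 0 0 0 0"

```text
time: 11.58
position: [0.5068, 0.2345, 0.2902]
tool_rot: [0.706, 0.708, -0.002, 0.0]
ft_force: [-3.1, -8.3, 9.8]
grip_width: 0.0232
grip_force: 30.0
```

Request:
step_arm --pt "0.0146 -0.0015 0 0 0 0" --pt "0.014 -0.0043 0 0 0 0" --pt "0.0125 -0.0075 0 0 0 0" --pt "0.0104 -0.0104 0 0 0 0" --pt "0.0075 -0.0125 0 0 0 0" --pt "0.0043 -0.014 0 0 0 0"

```text
time: 12.32
position: [0.5705, 0.186, 0.2902]
tool_rot: [0.707, 0.707, 0.001, -0.001]
ft_force: [-1.3, 3.6, 5.7]
grip_width: 0.0231
grip_force: 30.0
```

Request:
step_arm --pt "0.0006 -0.005 0 0 0 0" --pt "0.0002 -0.004 0 0 0 0" --pt "0 0 0 0 0 0"

```text
time: 12.7
position: [0.5715, 0.1763, 0.2903]
tool_rot: [0.707, 0.707, 0.001, -0.0]
ft_force: [-0.1, 3.1, 4.3]
grip_width: 0.0233
grip_force: 30.0
```

Request:
step_arm --pt "0 -0.002 0 0 0 0" --pt "0 -0.002 0 0 0 0" --pt "0 0 0 0 0 0"

```text
time: 13.08
position: [0.5715, 0.173, 0.2903]
tool_rot: [0.707, 0.707, 0.002, -0.0]
ft_force: [-0.3, 6.0, 5.6]
grip_width: 0.0233
grip_force: 30.0
```

Request:
step_arm --pt "0 -0.002 0 0 0 0" --pt "0 0 0 0 0 0"

```text
time: 13.32
position: [0.5714, 0.1723, 0.2903]
tool_rot: [0.707, 0.707, 0.003, -0.001]
ft_force: [-0.6, 10.8, 5.2]
grip_width: 0.0229
grip_force: 30.0
```

Request:
step_arm --pt "0 -0.002 0 0 0 0" --pt "0 0 0 0 0 0" --pt "0 0 0 0 0 0"

```text
time: 13.7
position: [0.5713, 0.1716, 0.2903]
tool_rot: [0.707, 0.707, 0.004, -0.002]
ft_force: [0.5, 16.0, 4.1]
grip_width: 0.0234
grip_force: 30.0
```

Stop felt (force rising to 16 N with almost no motion, at y ≈ 0.173, direction = bender yaw as it must be). Now two turns back.

```bash
python3 -c "
from arc import *
arc(0,180,12);arc(180,360,12)"
```

```text
[[-0.002, 0.0155, 0, 0, 0, 0], [-0.006, 0.0145, 0, 0, 0, 0], [-0.0096, 0.0124, 0, 0, 0, 0], [-0.0124, 0.0096, 0, 0, 0, 0], [-0.0145, 0.006, 0, 0, 0, 0], [-0.0155, 0.002, 0, 0, 0, 0], [-0.0155, -0.002, 0, 0, 0, 0], [-0.0145, -0.006, 0, 0, 0, 0], [-0.0124, -0.0096, 0, 0, 0, 0], [-0.0096, -0.0124, 0, 0, 0, 0], [-0.006, -0.0145, 0, 0, 0, 0], [-0.002, -0.0155, 0, 0, 0, 0]]
[[0.002, -0.0155, 0, 0, 0, 0], [0.006, -0.0145, 0, 0, 0, 0], [0.0096, -0.0124, 0, 0, 0, 0], [0.0124, -0.0096, 0, 0, 0, 0], [0.0145, -0.006, 0, 0, 0, 0], [0.0155, -0.002, 0, 0, 0, 0], [0.0155, 0.002, 0, 0, 0, 0], [0.0145, 0.006, 0, 0, 0, 0], [0.0124, 0.0096, 0, 0, 0, 0], [0.0096, 0.0124, 0, 0, 0, 0], [0.006, 0.0145, 0, 0, 0, 0], [0.002, 0.0155, 0, 0, 0, 0]]
```

Request:
step_arm --pt "0 0.005 0 0 0 0" --pt "-0.002 0.0155 0 0 0 0" --pt "-0.006 0.0145 0 0 0 0" --pt "-0.0096 0.0124 0 0 0 0" --pt "-0.0124 0.0096 0 0 0 0" --pt "-0.0145 0.006 0 0 0 0" --pt "-0.0155 0.002 0 0 0 0"

```text
time: 14.58
position: [0.5107, 0.2337, 0.2903]
tool_rot: [0.707, 0.708, 0.002, 0.0]
ft_force: [3.8, -0.6, 5.6]
grip_width: 0.0229
grip_force: 30.0
```

Tracks well (drag only, no radial force). Continue.

Request:
step_arm --pt "-0.0155 -0.002 0 0 0 0" --pt "-0.0145 -0.006 0 0 0 0" --pt "-0.0124 -0.0096 0 0 0 0" --pt "-0.0096 -0.0124 0 0 0 0" --pt "-0.006 -0.0145 0 0 0 0" --pt "-0.002 -0.0155 0 0 0 0"

```text
time: 15.32
position: [0.4511, 0.1729, 0.2902]
tool_rot: [0.707, 0.707, 0.002, 0.0]
ft_force: [6.7, 3.8, 3.6]
grip_width: 0.0235
grip_force: 30.0
```

Request:
step_arm --pt "0.002 -0.0155 0 0 0 0" --pt "0.006 -0.0145 0 0 0 0" --pt "0.0096 -0.0124 0 0 0 0" --pt "0.0124 -0.0096 0 0 0 0" --pt "0.0145 -0.006 0 0 0 0" --pt "0.0155 -0.002 0 0 0 0"

```text
time: 16.08
position: [0.5089, 0.1135, 0.2901]
tool_rot: [0.707, 0.707, -0.002, -0.003]
ft_force: [-3.2, 5.5, 13.2]
grip_width: 0.0233
grip_force: 30.0
```

Request:
step_arm --pt "0.0155 0.002 0 0 0 0" --pt "0.0145 0.006 0 0 0 0" --pt "0.0124 0.0096 0 0 0 0" --pt "0.0096 0.0124 0 0 0 0" --pt "0.006 0.0145 0 0 0 0" --pt "0.002 0.0155 0 0 0 0"

```text
time: 16.82
position: [0.5714, 0.172, 0.2902]
tool_rot: [0.707, 0.708, -0.0, 0.001]
ft_force: [2.9, -3.7, 6.7]
grip_width: 0.0237
grip_force: 30.0
```

One full turn, back at the stop direction. Second turn.

Request:
step_arm --pt "-0.002 0.0155 0 0 0 0" --pt "-0.006 0.0145 0 0 0 0" --pt "-0.0096 0.0124 0 0 0 0" --pt "-0.0124 0.0096 0 0 0 0" --pt "-0.0145 0.006 0 0 0 0" --pt "-0.0155 0.002 0 0 0 0" --pt "-0.0155 -0.002 0 0 0 0" --pt "-0.0145 -0.006 0 0 0 0" --pt "-0.0124 -0.0096 0 0 0 0" --pt "-0.0096 -0.0124 0 0 0 0" --pt "-0.006 -0.0145 0 0 0 0" --pt "-0.002 -0.0155 0 0 0 0"

```text
time: 18.32
position: [0.4511, 0.1728, 0.2903]
tool_rot: [0.707, 0.707, 0.002, 0.0]
ft_force: [7.2, 4.0, 3.3]
grip_width: 0.0234
grip_force: 30.0
```

Request:
step_arm --pt "0.002 -0.0155 0 0 0 0" --pt "0.006 -0.0145 0 0 0 0" --pt "0.0096 -0.0124 0 0 0 0" --pt "0.0124 -0.0096 0 0 0 0" --pt "0.0145 -0.006 0 0 0 0" --pt "0.0155 -0.002 0 0 0 0" --pt "0.0155 0.002 0 0 0 0" --pt "0.0145 0.006 0 0 0 0" --pt "0.0124 0.0096 0 0 0 0" --pt "0.0096 0.0124 0 0 0 0" --pt "0.006 0.0145 0 0 0 0" --pt "0.002 0.0165 0 0 0 0"

```text
time: 19.82
position: [0.5715, 0.1729, 0.2902]
tool_rot: [0.707, 0.708, -0.0, 0.001]
ft_force: [2.7, -3.2, 7.4]
grip_width: 0.0228
grip_force: 30.0
```

Request:
step_arm --pt "0 0 0 0 0 0" --pt "0 0 0 0 0 0" --pt "0 0 0 0 0 0" --pt "0 0 0 0 0 0"

```text
time: 20.32
position: [0.5712, 0.1745, 0.2903]
tool_rot: [0.707, 0.707, 0.002, 0.0]
ft_force: [4.5, 3.1, 4.6]
grip_width: 0.0229
grip_force: 30.0
```

```bash
python3 - <<'E'
from m import *
c=camera("side"); W=world(c); X,Y,Z=np.moveaxis(W,-1,0)
cv2.imwrite("pics/s4.png",cv2.resize(c["pixels"][120:270,200:400],None,fx=4,fy=4,interpolation=3))
m=(np.hypot(X-.511,Y+.018)<.03); t=W[m&(Z>.052)&(Z<.0605)]
print("roll top",len(t),t.mean(0),circ(t[:,:2]))
w=W[(abs(X-.512)<.018)&(Y>0)&(Y<.09)&(Z>.048)&(Z<.058)]; print("shoe face y",np.percentile(w[:,1],[2,98]) if len(w) else None)
W=np.load("side0.npz")["W"];X,Y,Z=np.moveaxis(W,-1,0)
w=W[(abs(X-.512)<.018)&(Y>0)&(Y<.09)&(Z>.048)&(Z<.058)]; print("shoe before",np.percentile(w[:,1],[2,98]))
o=get_obs();print(o["position"],o["ft_force"],o["joint_velocities"],o["time"])
E
```

```text
roll top 124 [ 0.51155158 -0.01955656  0.05546704] [ 0.5125 -0.0163  0.0157]
shoe face y [0.00322165 0.08627762]
shoe before [0.012253   0.08451597]
[0.57126374 0.17445035 0.29028712] [4.8392838  2.27628309 5.4006328 ] [-7.56634986e-04  5.73197302e-05  2.59202045e-03  1.06645695e-03
  2.10982579e-03  4.90098978e-04] 20.375
```

View pics/s4.png

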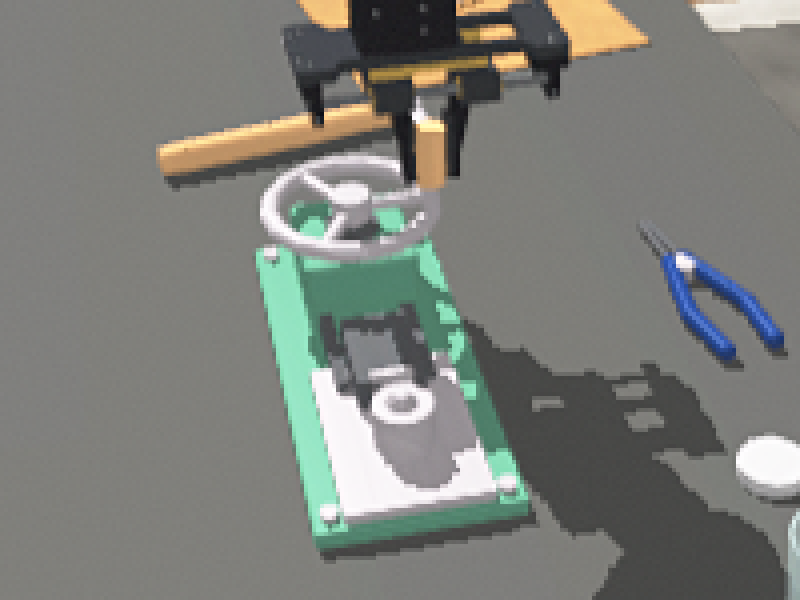

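The picture shows the handle gripped at (430,155) in the +x direction (the stop direction), and the roll seated on the pin at (402,402).

```bash
python3 -c "
from rig import hand_in
print(hand_in())"
```

```text
the job is handed in; nothing more can be done
None
```

The job is handed in, with no verdict shown: the fitting roll is flat on the bed over the pin and released, and the wheel was wound to its stop, backed off two full turns, and is still gripped by its handle.

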